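# Put the sockets back on the socket rail in order of size

### The arm

A 6-joint arm with a two-finger parallel gripper is mounted at the origin on a cart in front of the work surface, level with it; the furniture and walls round the work are solid. World frame = base frame: x ahead of the robot, y to its left, z up, the work surface at z = 0. Lengths are in mm, angles in rad, forces in N, time in s.
With the tool pointing down it reaches from about 275 to 1000 mm from the base axis. Payload 8.4 kg.
Tool frame: the origin (TCP) lies midway between the tips of the shut fingers; the grasp point (between the pads) lies 19 mm behind it; z points along the fingers, y is the line along which they close (so a half turn about z gives the same grasp; the last joint's range is limited). The gripper opens to 85 mm and grips with 20 to 120 N. Pads are 22 mm wide; open, the fingers measure 114 mm over their backs; the gripper's body (76 mm by 85 mm) begins 54 mm behind the grasp point. The pads swing forward as they close: fully open they stand 13 mm farther back than shut.
Start: joints at [-1.108, 0.353, 1.633, -0, 1.155, -0.002], TCP at [280.151, -558.698, 231.281] pointing down, gripper open.
Joint ranges: [-2.63, 2.63], [-0.92, 2.1], [0.06, 2.66], [-1.3, 4.44], [0, 2.69], [-3.02, 3.02]. Speed limits (rad/s): [2.22, 2.22, 2.79, 3.14, 3.14, 3.14].

### API

Orientations are given as [roll, pitch, yaw] about the fixed x, y, z axes, in that order (R = Rz(yaw) Ry(pitch) Rx(roll)).
In Python, from rig import monitor, imaging, r gives the robot as it stands.
- The arm moves only by the tool drive_tool, never from a script. Its argument "plan" is a list of rows, each an object of numbers: "x", "y", "z": the shift along the tool's x, y, z in units of 50 mm (1.0 is 50 mm); "ax", "ay", "az": the turn, a rotation vector about the tool's x, y, z in units of 6 degrees (1.0 is 6 degrees); "hand": the finger opening in mm, from 0 to 85.4. In form: [{"x": .., "y": .., "z": .., "ax": .., "ay": .., "az": .., "hand": ..}, ...]. A call has 1 to 8 rows; each row is the pose to reach, as a shift and turn from the pose commanded when the call began, along the tool's axes at that moment; what a row does not reach only later rows make up. A row lasts 1/10 s, in which the tool goes at most 50 mm and 8.59 degrees, less where a joint would pass 70% of its speed; a pose out of reach is approached as far as the arm can. A call with a gripper value outside its range is refused whole. The fingers move at their own pace and stop on an object; "grip_force" is the grip in N (left out, the last holds). Time passes only in rows, so rows that repeat a pose let the fingers close. It gives the time, the measured TCP pose, the force, the opening and the grip force at its end, in the units of the state.
- monitor.sense(): the state, without advancing time (a new reading comes with each control period).
- imaging.grab_frame(name): name is "scene" or "top" or "wrist"; returns the picture (480x640x3 uint8, red, green, blue); there is no depth.
- imaging.camera_info(name): a dict with "mtx" (3x3 intrinsics, pixels), "R" (3x3) and "t" (3): a world point X has camera coordinates R X + t. Camera axes: x right, y down, z forward; pixel columns grow to the right and rows downward; lengths in mm; the calibration is good to about 2 mm. The wrist camera is an equidistant fisheye: a pixel r from the principal point sees the ray r / f radians off the axis. A picture is of the moment at which its call begins: read the wrist's pose just before it. camera_info takes no time and is no camera call; for the wrist camera it gives the pose at the moment of the call.
- r.sign_off(): hands the job in; it is judged then, once.
The state is a dict: "clock": time; "qpos": joint angles; "qvel": joint speeds; "joint_efforts": joint torques, N m; "eef_pos": TCP position; "tcp_rot": TCP orientation; "contact_force": force on the tool from outside, world axes, zero at the start; "wrist_torque": the same for the moment, N m; "opening": opening from 0.0 (shut) to 1.0 (fully open); "grasp_force": force on a finger pad.
Only numpy, scipy, OpenCV 4.12 (cv2) and the standard library are available. Lean on these libraries where they do the work, as an engineer would, in place of code of your own. Each camera call takes 0.05 s, during which the arm holds its last target. There are 200 camera calls.

### The job

Put the four loose steel wrench sockets away on the black socket rail in order of size: one standing upright, open bore up, on the middle of each round disc. The smallest goes on the disc next to the rail's steel hanging ring, the next ones follow in growing size, and the largest stands farthest from the ring.

Things in the scene. Friction and masses are not known exactly. Their poses are not given: they have to be found in the camera images.
- socket_tiny_mid (a point): the smallest of four loose plain steel wrench sockets: an upright round cylinder 20 mm in diameter, 40 mm tall, about 60 g, standing on the bench with its open bore up. The point is its centre, half-way up (20 mm above its foot); z is its axis, up when the bore is up.
- socket_small_mid (a point): the second smallest of four loose plain steel wrench sockets: an upright round cylinder 28 mm in diameter, 46 mm tall, about 110 g, standing on the bench with its open bore up. The point is its centre, half-way up (23 mm above its foot); z is its axis, up when the bore is up.
- socket_medium_mid (a point): the second largest of four loose plain steel wrench sockets: an upright round cylinder 37 mm in diameter, 53 mm tall, about 190 g, standing on the bench with its open bore up. The point is its centre, half-way up (26.5 mm above its foot); z is its axis, up when the bore is up.
- socket_large_mid (a point): the largest of four loose plain steel wrench sockets: an upright round cylinder 46 mm in diameter, 60 mm tall, about 320 g, standing on the bench with its open bore up. The point is its centre, half-way up (30 mm above its foot); z is its axis, up when the bore is up.
- disc0_top (a point): one of four alike round aluminium discs, 36 mm across, 2 mm thick, in a row about 80 mm apart along a black rail (70 mm wide, 310 mm long, 12 mm high, fixed to the bench). The point is the centre of the disc's top face, 14 mm above the bench; y runs along the rail, x across it, z up. Discs 0, 1, 2, 3 follow one another along the rail: this is disc 0.
- disc1_top (a point): one of four alike round aluminium discs, 36 mm across, 2 mm thick, in a row about 80 mm apart along a black rail (70 mm wide, 310 mm long, 12 mm high, fixed to the bench). The point is the centre of the disc's top face, 14 mm above the bench; y runs along the rail, x across it, z up. Discs 0, 1, 2, 3 follow one another along the rail: this is disc 1.
- disc2_top (a point): one of four alike round aluminium discs, 36 mm across, 2 mm thick, in a row about 80 mm apart along a black rail (70 mm wide, 310 mm long, 12 mm high, fixed to the bench). The point is the centre of the disc's top face, 14 mm above the bench; y runs along the rail, x across it, z up. Discs 0, 1, 2, 3 follow one another along the rail: this is disc 2.
- disc3_top (a point): one of four alike round aluminium discs, 36 mm across, 2 mm thick, in a row about 80 mm apart along a black rail (70 mm wide, 310 mm long, 12 mm high, fixed to the bench). The point is the centre of the disc's top face, 14 mm above the bench; y runs along the rail, x across it, z up. Discs 0, 1, 2, 3 follow one another along the rail: this is disc 3.
- hang_ring_c (a point): the flat steel hanging ring, 44 mm across with a 28 mm hole, 6 mm thick, fixed at one end of the rail beyond disc 0 or beyond disc 3 (which end changes; the other end carries a solid black stub). The point is the centre of its hole at bench level; it lies about 55 mm from the nearest disc's centre.

How it is judged:
By the outcome, as a careful person would: the job done as asked, in the order asked, and still so for the second after the job is handed in, with the robot touching nothing.
It also fails if it takes over 96 s, if anything falls off the work surface, if the arm or the gripper's body presses on something with over 40 N, if the wrist force passes 120 N, or if a joint passes its speed limit or range.

## Working session

There is one attempt and no reset: what is moved stays moved. The work goes in short steps, Python scripts to look and compute and a tool call to move; the robot and the scene stay as the last step left them, time stands still between calls to the robot, and variables do not carry over. Pictures are saved under pics/ and viewed, at most 14 in all, crops included, and the job is handed in when it is done.

Besides the shell and the picture viewer there is one more tool, called after ">>>" as a command line: name --argument value ..., lists and objects as JSON in quotes. drive_tool: Moves the arm, as the interface text tells. Its arguments: {"type":"object","properties":{"plan":{"type":"array","items":{"type":"object","properties":{"x":{"type":"number"},"y":{"type":"number"},"z":{"type":"number"},"ax":{"type":"number"},"ay":{"type":"number"},"az":{"type":"number"},"hand":{"type":"number"}}}},"grip_force":{"type":"number"}},"required":["plan"]}

```bash
mkdir -p pics; ls
python3 - <<'E'
from rig import monitor, imaging, r
import cv2
for n in ("top","scene"):
    cv2.imwrite(f"pics/{n}0.png", imaging.grab_frame(n)[:,:,::-1])
    c=imaging.camera_info(n); print(n,c["mtx"],c["R"],c["t"])
print(monitor.sense())
E
```

```text
pics
top [[444.96056569   0.         326.45116693]
 [  0.         444.96056569 245.20992427]
 [  0.           0.           1.        ]] [[ 0.02388415 -0.99930683  0.02855528]
 [-0.98980273 -0.02764995 -0.13973558]
 [ 0.14042827 -0.02492663 -0.98977703]] [ 59.7011926  580.73376834 837.20110884]
scene [[561.93230738   0.         318.07753285]
 [  0.         561.93230738 247.70546189]
 [  0.           0.           1.        ]] [[ 0.60515262 -0.79580047 -0.02217946]
 [-0.38111177 -0.26512482 -0.88569896]
 [ 0.69895932  0.5444359  -0.4637299 ]] [-268.45821725  298.34230565  524.30340939]
{'clock': 0.1, 'qpos': array([-1.10837951e+00,  3.53605021e-01,  1.63403260e+00, -1.19938943e-05,
        1.15519387e+00, -2.38164230e-03]), 'qvel': array([-0.00035154, -0.001862  , -0.00108279, -0.00117629, -0.00177752,
       -0.00042339]), 'joint_efforts': array([-1.46401699e-04, -6.06355619e+01, -3.42818999e+01, -4.27237808e-05,
        3.82819679e-03,  9.86473196e-07]), 'eef_pos': array([ 279.97528582, -558.32382534,  230.63205314]), 'tcp_rot': array([-3.14035380e+00,  8.01639631e-06,  4.64803316e-01]), 'contact_force': array([ 0.47252772, -1.05454027, -0.30388497]), 'wrist_torque': array([ 0.01949739, -0.03028132, -0.02424444]), 'grasp_force': 0.0, 'opening': 1.0005268232867817}
```

View pics/top0.png

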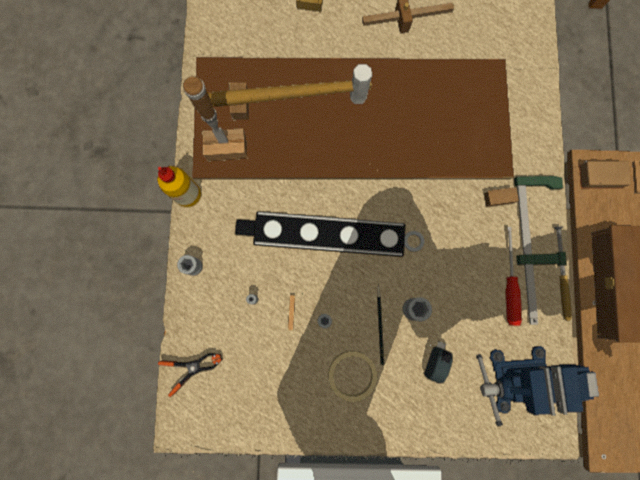

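View pics/scene0.png

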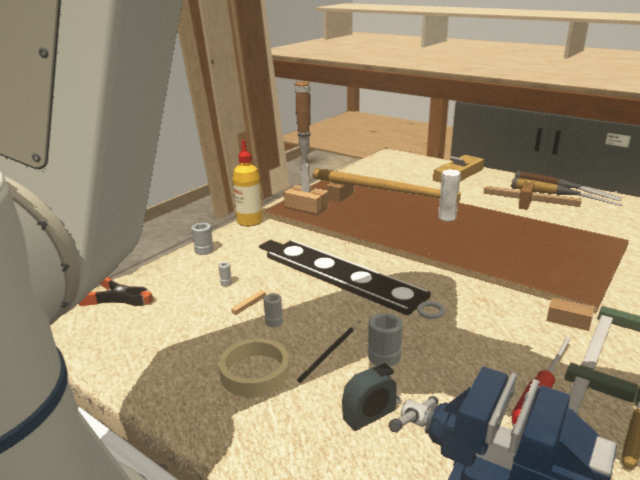

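The top view shows the discs at about (273,229), (309,232), (348,235) and (389,238), with the ring at the right end at (414,242). The sockets are medium (190,265), tiny (252,298), small (324,321) and large (419,308). I'll enlarge the picture to read these more exactly.

Run:
```python
import cv2,numpy as np
im=cv2.imread("pics/top0.png")
a=cv2.resize(im[210:265,230:430],None,fx=4,fy=4,interpolation=cv2.INTER_CUBIC)
a=np.clip(a.astype(float)*1.0,0,255).astype(np.uint8)
b=[cv2.resize(im[y-20:y+20,x-20:x+20],(200,200),interpolation=cv2.INTER_CUBIC) for x,y in ((190,265),(252,298),(324,321),(419,308))]
b=np.clip(np.hstack(b)*1.5,0,255).astype(np.uint8)
cv2.imwrite("pics/c1.png",np.vstack([a,b]))
```

```text
(no output)
```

View pics/c1.png

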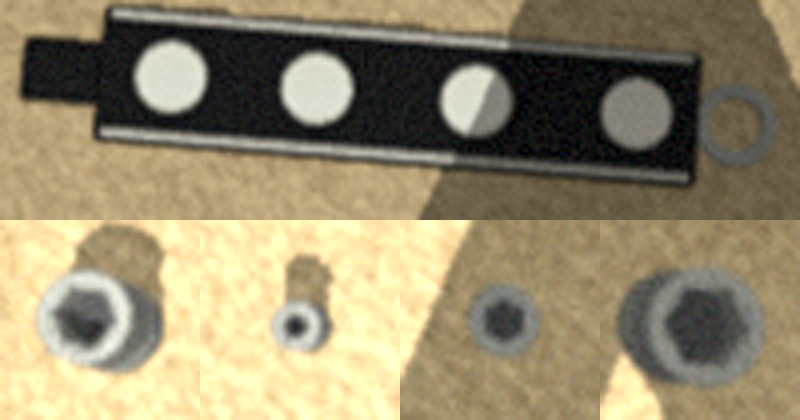

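The crop gives the disc centres at crop pixels (171,76), (317,88), (476,100) and (636,113), with the ring at (737,125) on the right. The socket top centres are medium (85,97), tiny (97,106), small (104,100) and large (107,105), each in its own 200-pixel tile.

```bash
cat > h.py <<'E'
from rig import monitor, imaging, r
import numpy as np, cv2
from scipy.spatial.transform import Rotation as Ro
def back(name,uv,z,c=None):
    c=c or imaging.camera_info(name); K=c["mtx"]
    d=np.array([(uv[0]-K[0,2])/K[0,0],(uv[1]-K[1,2])/K[1,1],1.])
    if name=="wrist":
        th=np.hypot(d[0],d[1]); d=np.array([d[0]*np.sin(th)/th,d[1]*np.sin(th)/th,np.cos(th)])
    o=-c["R"].T@c["t"]; v=c["R"].T@d
    return o+v*(z-o[2])/v[2]
def proj(name,X,c=None):
    c=c or imaging.camera_info(name); p=c["R"]@np.array(X,float)+c["t"]; K=c["mtx"]
    if name=="wrist":
        rr=np.hypot(p[0],p[1]); th=np.arctan2(rr,p[2]); p=np.array([p[0]/rr*th,p[1]/rr*th,1])
    return (K@(p/p[2]))[:2]
def go(x,y,z,yaw=None,tilt=0):
    "rel. shift in tool units from the measured pose, target tool straight down"
    s=monitor.sense(); R=Ro.from_euler('xyz',s["tcp_rot"])
    d=R.inv().apply(np.array([x,y,z])-s["eef_pos"])/50
    out="shift "+str(d.round(3))
    y0=s["tcp_rot"][2] if yaw is None else yaw
    q=(R.inv()*Ro.from_euler('xyz',[np.pi,0,y0])).as_rotvec(degrees=True)/6
    print(out,"turn",q.round(3),"t",round(s["clock"],2),"q",s["qpos"].round(2))
E
python3 - <<'E'
from h import *
for i,(u,v) in enumerate([(171,76),(317,88),(476,100),(636,113)]):
    print("disc",i,back("top",(230+u/4-.375,210+v/4-.375),14).round(1))
print("ring",back("top",(230+737/4-.375,210+125/4-.375),6).round(1))
for n,u,v,h in (("med",187,264.4,53),("tiny",251.4,299.2,40),("small",324.8,321,46),("large",420.4,309,60)):
    P=back("top",(u-.4,v-.4),h); print(n,P.round(1),"scene px top",proj("scene",P).round(1),"top px foot",proj("top",[P[0],P[1],0]).round(1))
c=imaging.camera_info("wrist"); print(c, (-c["R"].T@c["t"]).round(1))
E
```

```text
disc 0 [613.7 184.9  14. ]
disc 1 [609.6 110.5  14. ]
disc 2 [605.7  29.4  14. ]
disc 3 [601.4 -52.6  14. ]
ring [ 597.9 -106.3    6. ]
med [533.4 341.7  53. ] scene px top [201.9 225.2] top px foot [194.  266.6]
tiny [470.6 217.8  40. ] scene px top [225.  262.9] top px foot [253.8 299.2]
small [432.5  75.3  46. ] scene px top [273.1 296. ] top px foot [323.9 320. ]
large [ 459.6 -105.3   60. ] scene px top [386.2 320.1] top px foot [413.  308.6]
{'mtx': array([[371.64829954,   0.        , 325.52951869],
       [  0.        , 371.64829954, 232.69049816],
       [  0.        ,   0.        ,   1.        ]]), 'R': array([[ 4.48589450e-01, -8.93737745e-01, -5.90219553e-04],
       [-8.47460263e-01, -4.25571183e-01,  3.17333061e-01],
       [-2.83863715e-01, -1.41852076e-01, -9.48313967e-01]]), 't': array([-625.06728259,  -41.649797  ,  380.06730951])} [ 353.  -522.5  373.3]
```

Run:
```python
from h import *
go(459.6,-105.3,160,np.pi/2)
```

```text
shift [ 7.273 -6.487  1.421] turn [-1.1000e-02 -6.0000e-03 -1.0561e+01] t 0.1 q [-1.11  0.35  1.63 -0.    1.16 -0.  ]
```

>>> drive_tool --plan '[{"x":7.27,"y":-6.49,"z":0,"az":-10.56,"hand":70},{"x":7.27,"y":-6.49,"z":0,"az":-10.56,"hand":70},{"x":7.27,"y":-6.49,"z":0,"az":-10.56,"hand":70},{"x":7.27,"y":-6.49,"z":0,"az":-10.56,"hand":70},{"x":7.27,"y":-6.49,"z":0,"az":-10.56,"hand":70},{"x":7.27,"y":-6.49,"z":0,"az":-10.56,"hand":70},{"x":7.27,"y":-6.49,"z":0,"az":-10.56,"hand":70},{"x":7.27,"y":-6.49,"z":0,"az":-10.56,"hand":70}]' --grip_force 40

```text
invalid input
```

Run:
```python
from h import *
print(monitor.sense()["eef_pos"])
go(459.6,-105.3,130,np.pi/2)
```

```text
[ 279.97528582 -558.32382534  230.63205314]
shift [ 7.273 -6.486  2.021] turn [-1.1000e-02 -6.0000e-03 -1.0561e+01] t 0.1 q [-1.11  0.35  1.63 -0.    1.16 -0.  ]
```

>>> drive_tool --plan '[{"x":1,"y":-0.9,"z":0,"ax":0,"ay":0,"az":-1.4,"hand":70}]' --grip_force 40

```text
clock: 0.2
eef_pos: [297.5, -515.3, 230.8]
tcp_rot: [3.14, 0.001, 0.609]
contact_force: [1.1, 0.6, 0.2]
opening: 0.859
grasp_force: 0.0
```

Run:
```python
from h import *
go(459.6,-105.3,230,np.pi/2)
```

```text
shift [ 7.352e+00 -4.869e+00 -2.000e-03] turn [ 0.01   0.02  -9.182] t 0.2 q [-1.05  0.31  1.7  -0.    1.13 -0.09]
```

>>> drive_tool --plan '[{"x":7.3,"y":-4.8,"z":0,"ax":0,"ay":0,"az":-9.1,"hand":70},{"x":7.3,"y":-4.8,"z":0,"ax":0,"ay":0,"az":-9.1,"hand":70},{"x":7.3,"y":-4.8,"z":0,"ax":0,"ay":0,"az":-9.1,"hand":70},{"x":7.3,"y":-4.8,"z":0,"ax":0,"ay":0,"az":-9.1,"hand":70},{"x":7.3,"y":-4.8,"z":0,"ax":0,"ay":0,"az":-9.1,"hand":70},{"x":7.3,"y":-4.8,"z":0,"ax":0,"ay":0,"az":-9.1,"hand":70},{"x":7.3,"y":-4.8,"z":0,"ax":0,"ay":0,"az":-9.1,"hand":70},{"x":7.3,"y":-4.8,"z":0,"ax":0,"ay":0,"az":-9.1,"hand":70}]'

```text
clock: 1.0
eef_pos: [446.1, -138.4, 231.3]
tcp_rot: [3.142, 0.0, 1.566]
contact_force: [0.8, -1.4, -1.1]
opening: 0.82
grasp_force: 0.0
```

Run:
```python
from h import *
print(monitor.sense()["eef_pos"])
go(459.6,-105.3,130,np.pi/2)
```

```text
[ 446.07987801 -138.36169748  231.27634428]
shift [0.663 0.267 2.026] turn [ 0.001  0.    -0.044] t 1.0 q [-0.3   0.1   1.96 -0.    1.08 -0.3 ]
```

>>> drive_tool --plan '[{"x":0.6,"y":0.25,"z":1.0,"ax":0,"ay":0,"az":0,"hand":70},{"x":0.6,"y":0.25,"z":2.0,"ax":0,"ay":0,"az":0,"hand":70},{"x":0.6,"y":0.25,"z":2.0,"ax":0,"ay":0,"az":0,"hand":70},{"x":0.6,"y":0.25,"z":2.0,"ax":0,"ay":0,"az":0,"hand":70},{"x":0.6,"y":0.25,"z":2.0,"ax":0,"ay":0,"az":0,"hand":70}]'

```text
clock: 1.5
eef_pos: [459.4, -111.3, 132.7]
tcp_rot: [3.14, 0.0, 1.563]
contact_force: [0.2, -0.1, 0.6]
opening: 0.823
grasp_force: 0.0
```

Run:
```python
from h import *
print(monitor.sense()["eef_pos"])
go(459.6,-105.3,12,np.pi/2)
c=imaging.camera_info("wrist")
cv2.imwrite("pics/w1.png", imaging.grab_frame("wrist")[:,:,::-1])
print(proj("wrist",[459.6,-105.3,60],c),proj("wrist",[459.6,-105.3,0],c),proj("wrist",[601.4,-52.6,14],c))
```

```text
[ 459.38830397 -111.26434318  132.74256665]
shift [0.12  0.    2.415] turn [ 0.013  0.004 -0.07 ] t 1.5 q [-0.24  0.25  2.04 -0.    0.85 -0.23]
[325.51998238 237.0873963 ] [325.3729733  211.31172623] [510.78170638 150.22777193]
```

View pics/w1.png

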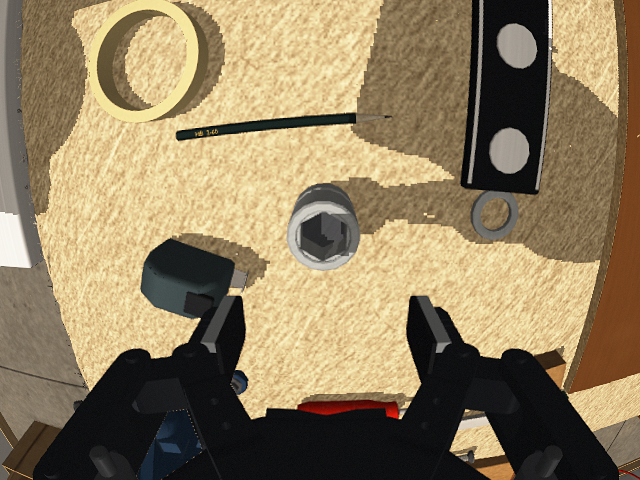

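The wrist view puts the large socket's top centre at (324,235) and its disc at (510,150). Both are within 2 px of the prediction, about 1 mm, so I'm going down to grasp it.

>>> drive_tool --plan '[{"x":0.14,"y":0,"z":0.5,"ax":0,"ay":0,"az":0,"hand":70},{"x":0.14,"y":0,"z":1.3,"ax":0,"ay":0,"az":0,"hand":70},{"x":0.14,"y":0,"z":2.0,"ax":0,"ay":0,"az":0,"hand":70},{"x":0.14,"y":0,"z":2.4,"ax":0,"ay":0,"az":0,"hand":70},{"x":0.14,"y":0,"z":2.4,"ax":0,"ay":0,"az":0,"hand":60},{"x":0.14,"y":0,"z":2.4,"ax":0,"ay":0,"az":0,"hand":40},{"x":0.14,"y":0,"z":2.4,"ax":0,"ay":0,"az":0,"hand":40},{"x":0.14,"y":0,"z":2.4,"ax":0,"ay":0,"az":0,"hand":40}]'

```text
clock: 2.35
eef_pos: [460.0, -104.0, 12.9]
tcp_rot: [3.139, 0.001, 1.564]
contact_force: [-1.1, -1.9, 7.2]
opening: 0.527
grasp_force: 41.7
```

Run:
```python
from h import *
s=monitor.sense();print(s["eef_pos"],s["opening"],s["grasp_force"])
go(613.7,184.9,115,np.pi/2)
```

```text
[ 459.9598895  -103.95031032   12.90834919] 0.5271783281862971 41.6976535320282
shift [ 5.796  3.042 -2.037] turn [ 0.029  0.007 -0.064] t 2.35 q [-0.23  0.46  2.11 -0.    0.57 -0.22]
```

>>> drive_tool --plan '[{"x":0,"y":0,"z":-0.7,"ax":0,"ay":0,"az":0,"hand":40},{"x":0,"y":0,"z":-1.6,"ax":0,"ay":0,"az":0,"hand":40},{"x":0.7,"y":0.3,"z":-2,"ax":0,"ay":0,"az":0,"hand":40},{"x":1.5,"y":0.7,"z":-2,"ax":0,"ay":0,"az":0,"hand":40},{"x":2.4,"y":1.1,"z":-2,"ax":0,"ay":0,"az":0,"hand":40},{"x":3.3,"y":1.6,"z":-2,"ax":0,"ay":0,"az":0,"hand":40},{"x":4.2,"y":2.2,"z":-2,"ax":0,"ay":0,"az":0,"hand":40},{"x":4.9,"y":2.6,"z":-2,"ax":0,"ay":0,"az":0,"hand":40}]'

```text
clock: 3.15
eef_pos: [591.6, 143.0, 112.5]
tcp_rot: [3.14, -0.001, 1.565]
contact_force: [1.9, 0.1, -2.2]
opening: 0.527
grasp_force: 42.6
```

Run:
```python
from h import *
s=monitor.sense();print(s["eef_pos"],s["opening"],s["grasp_force"])
go(613.7,184.9,85,np.pi/2)
```

```text
[591.59840455 143.0482851  112.48737013] 0.526988526425332 42.62052118778229
shift [0.839 0.436 0.551] turn [ 0.019 -0.005 -0.057] t 3.15 q [0.23 0.46 1.77 0.   0.91 0.24]
```

>>> drive_tool --plan '[{"x":0.5,"y":0.3,"z":0.2,"ax":0,"ay":0,"az":0,"hand":40},{"x":0.82,"y":0.43,"z":0.5,"ax":0,"ay":0,"az":0,"hand":40},{"x":0.82,"y":0.43,"z":0.5,"ax":0,"ay":0,"az":0,"hand":40},{"x":0.82,"y":0.43,"z":0.5,"ax":0,"ay":0,"az":0,"hand":40},{"x":0.82,"y":0.43,"z":0.5,"ax":0,"ay":0,"az":0,"hand":40}]'

```text
clock: 3.65
eef_pos: [611.8, 180.8, 87.1]
tcp_rot: [3.141, 0.0, 1.564]
contact_force: [0.4, 0.5, -2.2]
opening: 0.531
grasp_force: 42.5
```

Run:
```python
from h import *
s=monitor.sense();print(s["eef_pos"],s["opening"],s["grasp_force"])
c=imaging.camera_info("wrist")
im=imaging.grab_frame("wrist")
cv2.imwrite("pics/w2.png", im[:,:,::-1])
for P in ([613.7,184.9,14],[609.6,110.5,14],[605.7,29.4,14]): print(P,proj("wrist",P,c).round(1))
x,y,z=s["eef_pos"]; print("sock foot/top",proj("wrist",[x,y,z-13],c),proj("wrist",[x,y,z+47],c))
go(613.7,184.9,27.2,np.pi/2)
```

```text
[611.81136023 180.83121635  87.0936049 ] 0.5305153523247296 42.459502816200256
[613.7, 184.9, 14] [328.3 239.8]
[609.6, 110.5, 14] [322.8 339.9]
[605.7, 29.4, 14] [319.1 418.2]
sock foot/top [325.39197157 290.93354352] [325.51644189 373.79528263]
shift [0.083 0.033 1.2  ] turn [ 0.007 -0.001 -0.069] t 3.7 q [ 0.28  0.53  1.71 -0.    0.9   0.29]
```

View pics/w2.png

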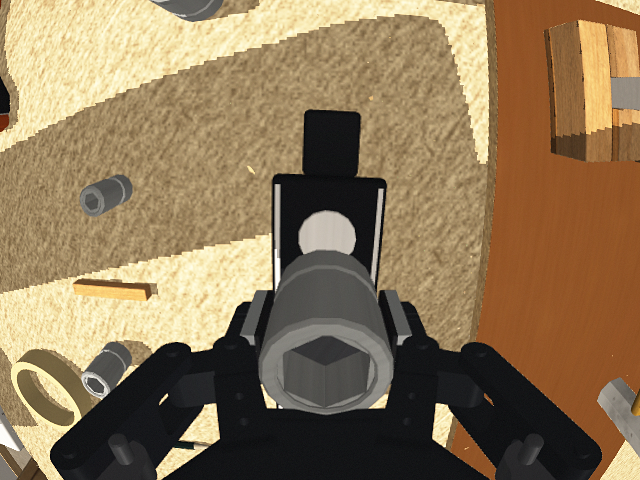

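```bash
cat >> h.py <<'E'
def circ(name,C,rad,c):
    "pixel extents (u lo,hi,v lo,hi) of a horizontal circle"
    P=np.array([proj(name,[C[0]+rad*np.cos(a),C[1]+rad*np.sin(a),C[2]],c) for a in np.linspace(0,2*np.pi,73)])
    return np.r_[P[:,0].min(),P[:,0].max(),P[:,1].min(),P[:,1].max()].round(1)
E
python3 - <<'E'
from h import *
c=imaging.camera_info("wrist");x,y,z=monitor.sense()["eef_pos"]
print(circ("wrist",[x,y,z-13],23,c),circ("wrist",[x,y,z+47],23,c),circ("wrist",[613.7,184.9,14],18,c))
print(circ("wrist",[x,y+1,z-13],23,c),circ("wrist",[x,y+1,z+47],23,c))
E
```

```text
[276.7 374.1 245.1 331.5] [256.2 395.  315.2 420. ] [298.9 357.2 211.5 266.4]
[276.6 374.2 243.  329.8] [255.9 395.3 312.4 418.2]
```

The socket outline matches the model to within 1 mm (foot edge v≈248, rim u 259–394) and the disc centre is at about (327,239), so I'm lowering it.

>>> drive_tool --plan '[{"x":0.09,"y":0.03,"z":0.4,"ax":0,"ay":0,"az":0,"hand":40},{"x":0.09,"y":0.03,"z":0.8,"ax":0,"ay":0,"az":0,"hand":40},{"x":0.09,"y":0.03,"z":1.05,"ax":0,"ay":0,"az":0,"hand":40},{"x":0.09,"y":0.03,"z":1.15,"ax":0,"ay":0,"az":0,"hand":40},{"x":0.09,"y":0.03,"z":1.18,"ax":0,"ay":0,"az":0,"hand":40},{"x":0.09,"y":0.03,"z":1.2,"ax":0,"ay":0,"az":0,"hand":40},{"x":0.09,"y":0.03,"z":1.2,"ax":0,"ay":0,"az":0,"hand":40},{"x":0.09,"y":0.03,"z":1.2,"ax":0,"ay":0,"az":0,"hand":40}]'

```text
clock: 4.5
eef_pos: [614.0, 186.2, 27.0]
tcp_rot: [3.14, -0.0, 1.564]
contact_force: [0.4, 0.3, -1.4]
opening: 0.53
grasp_force: 42.7
```

>>> drive_tool --plan '[{"x":-0.01,"y":0,"z":0.02,"ax":0,"ay":0,"az":0,"hand":40},{"x":-0.01,"y":0,"z":0.02,"ax":0,"ay":0,"az":0,"hand":48},{"x":-0.01,"y":0,"z":0.02,"ax":0,"ay":0,"az":0,"hand":70},{"x":-0.01,"y":0,"z":0.02,"ax":0,"ay":0,"az":0,"hand":70},{"x":-0.01,"y":0,"z":-0.5,"ax":0,"ay":0,"az":0,"hand":70},{"x":-0.01,"y":0,"z":-1.4,"ax":0,"ay":0,"az":0,"hand":70},{"x":-0.01,"y":0,"z":-2.0,"ax":0,"ay":0,"az":0,"hand":70},{"x":-0.01,"y":0,"z":-2.0,"ax":0,"ay":0,"az":0,"hand":70}]'

```text
clock: 5.3
eef_pos: [616.5, 186.5, 131.1]
tcp_rot: [3.134, -0.002, 1.564]
contact_force: [0.5, 0.4, 0.3]
opening: 0.816
grasp_force: 0.0
```

Run:
```python
from h import *
s=monitor.sense();print(s["eef_pos"],s["opening"])
cv2.imwrite("pics/top1.png", imaging.grab_frame("top")[:,:,::-1])
go(533.4,341.7,125,np.pi/2)
```

```text
[616.49766656 186.45221293 131.13358863] 0.8158416183731156
shift [ 3.103 -1.653  0.07 ] turn [ 0.042 -0.012 -0.061] t 5.35 q [ 0.29  0.48  1.68 -0.    0.97  0.3 ]
```

>>> drive_tool --plan '[{"x":0.9,"y":-0.45,"z":0,"ax":0,"ay":0,"az":0,"hand":60},{"x":1.7,"y":-0.9,"z":0,"ax":0,"ay":0,"az":0,"hand":60},{"x":2.5,"y":-1.3,"z":0,"ax":0,"ay":0,"az":0,"hand":60},{"x":3.1,"y":-1.65,"z":0,"ax":0,"ay":0,"az":0,"hand":60},{"x":3.1,"y":-1.65,"z":0.1,"ax":0,"ay":0,"az":0,"hand":60},{"x":3.1,"y":-1.65,"z":0.1,"ax":0,"ay":0,"az":0,"hand":60},{"x":3.1,"y":-1.65,"z":0.1,"ax":0,"ay":0,"az":0,"hand":60}]'

```text
clock: 6.05
eef_pos: [531.9, 340.0, 120.2]
tcp_rot: [-3.14, 0.001, 1.564]
contact_force: [-0.3, -0.3, 1.2]
opening: 0.701
grasp_force: 0.0
```

Run:
```python
from h import *
s=monitor.sense();print(s["eef_pos"],s["opening"])
c=imaging.camera_info("wrist")
im=imaging.grab_frame("wrist")[:,:,::-1]
cv2.imwrite("pics/w3.png", cv2.resize(im[120:420,150:500],None,fx=2,fy=2))
print(circ("wrist",[533.4,341.7,53],18.5,c),circ("wrist",[533.4,341.7,0],18.5,c))
go(533.4,341.7,10,np.pi/2)
```

```text
[531.86254451 339.98958793 120.18895111] 0.7013903155506419
[297.5 358.6 217.2 274.5] [302.6 352.7 196.8 244.7]
shift [0.038 0.025 2.212] turn [-0.008  0.008 -0.071] t 6.1 q [ 0.57  0.48  1.71 -0.    0.95  0.57]
```

View pics/w3.png

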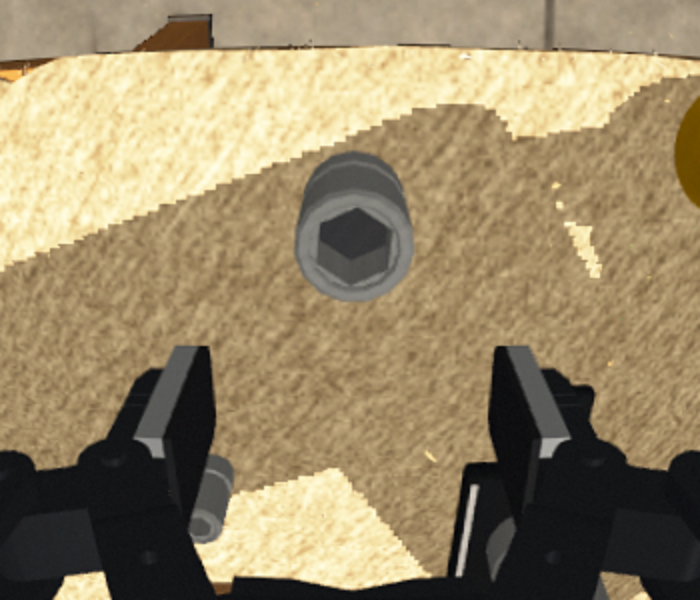

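The medium socket's rim is centred at about (327,243) against a predicted (328,246), so I'm shifting 1 mm in +y and grasping it.

>>> drive_tool --plan '[{"x":0.05,"y":0.02,"z":0.6,"ax":0,"ay":0,"az":0,"hand":60},{"x":0.05,"y":0.02,"z":1.3,"ax":0,"ay":0,"az":0,"hand":60},{"x":0.05,"y":0.02,"z":1.9,"ax":0,"ay":0,"az":0,"hand":60},{"x":0.05,"y":0.02,"z":2.2,"ax":0,"ay":0,"az":0,"hand":60},{"x":0.05,"y":0.02,"z":2.2,"ax":0,"ay":0,"az":0,"hand":50},{"x":0.05,"y":0.02,"z":2.2,"ax":0,"ay":0,"az":0,"hand":30},{"x":0.05,"y":0.02,"z":2.2,"ax":0,"ay":0,"az":0,"hand":30},{"x":0.05,"y":0.02,"z":2.2,"ax":0,"ay":0,"az":0,"hand":30}]'

```text
clock: 6.9
eef_pos: [533.9, 344.0, 12.7]
tcp_rot: [3.14, -0.001, 1.564]
contact_force: [-0.1, -2.0, -1.4]
opening: 0.42
grasp_force: 40.0
```

Run:
```python
from h import *
s=monitor.sense();print(s["eef_pos"],s["opening"],s["grasp_force"])
go(609.3,111,150,np.pi/2)
```

```text
[533.8694597  344.0484262   12.68784492] 0.4197013134632143 40.04360318183899
shift [-4.648  1.544 -2.749] turn [ 0.017 -0.012 -0.063] t 6.9 q [0.57 0.63 1.75 0.   0.76 0.58]
```

>>> drive_tool --plan '[{"x":0,"y":0,"z":-0.7,"ax":0,"ay":0,"az":0,"hand":30},{"x":0,"y":0,"z":-1.6,"ax":0,"ay":0,"az":0,"hand":30},{"x":-0.4,"y":0.3,"z":-2.4,"ax":0,"ay":0,"az":0,"hand":30},{"x":-1.2,"y":0.6,"z":-2.7,"ax":0,"ay":0,"az":0,"hand":30},{"x":-2.0,"y":0.9,"z":-2.7,"ax":0,"ay":0,"az":0,"hand":30},{"x":-2.9,"y":1.2,"z":-2.7,"ax":0,"ay":0,"az":0,"hand":30},{"x":-3.8,"y":1.4,"z":-2.7,"ax":0,"ay":0,"az":0,"hand":30},{"x":-4.5,"y":1.52,"z":-2.7,"ax":0,"ay":0,"az":0,"hand":30}]'

```text
clock: 7.7
eef_pos: [608.3, 115.8, 147.4]
tcp_rot: [3.14, 0.0, 1.564]
contact_force: [0.6, 0.8, -1.5]
opening: 0.427
grasp_force: 40.6
```

Run:
```python
from h import *
s=monitor.sense();print(s["eef_pos"],s["opening"],s["grasp_force"])
go(609.3,111,90,np.pi/2)
```

```text
[608.30582389 115.75435025 147.40052442] 0.42688596173618387 40.57707667350769
shift [-0.095  0.019  1.148] turn [ 0.017  0.001 -0.066] t 7.7 q [ 0.19  0.43  1.72 -0.    0.99  0.19]
```

>>> drive_tool --plan '[{"x":-0.13,"y":0.02,"z":0.6,"ax":0,"ay":0,"az":0,"hand":30},{"x":-0.13,"y":0.02,"z":1.15,"ax":0,"ay":0,"az":0,"hand":30},{"x":-0.13,"y":0.02,"z":1.15,"ax":0,"ay":0,"az":0,"hand":30},{"x":-0.13,"y":0.02,"z":1.15,"ax":0,"ay":0,"az":0,"hand":30},{"x":-0.13,"y":0.02,"z":1.15,"ax":0,"ay":0,"az":0,"hand":30}]'

```text
clock: 8.2
eef_pos: [609.6, 112.2, 90.6]
tcp_rot: [3.139, -0.0, 1.565]
contact_force: [0.8, -0.8, -1.4]
opening: 0.419
grasp_force: 40.7
```

Run:
```python
from h import *
s=monitor.sense();print(s["eef_pos"],s["opening"],s["grasp_force"])
c=imaging.camera_info("wrist")
im=imaging.grab_frame("wrist")
cv2.imwrite("pics/w4.png", im[:,:,::-1])
print("d1",circ("wrist",[609.6,110.5,14],18,c),"d0",circ("wrist",[613.7,184.9,14],18,c),"large top on d0",circ("wrist",[613.7,184.9,74],23,c))
x,y,z=s["eef_pos"]; print("sock foot/top",circ("wrist",[x,y,z-12.7],18.5,c),circ("wrist",[x,y,z+40.3],18.5,c))
go(609.3,111,26.8,np.pi/2)
```

```text
[609.62199766 112.24038027  90.59226368] 0.41914120267858096 40.671324133872986
d1 [296.6 353.6 219.3 272.7] d0 [300.6 362.2  96.2 157. ] large top on d0 [280.  387.7  78.5 184.8]
sock foot/top [286.1 364.7 254.8 324.3] [272.3 379.3 316.4 399.3]
shift [-0.027 -0.01   1.276] turn [ 0.025 -0.005 -0.055] t 8.25 q [0.18 0.5  1.75 0.   0.88 0.19]
```

View pics/w4.png

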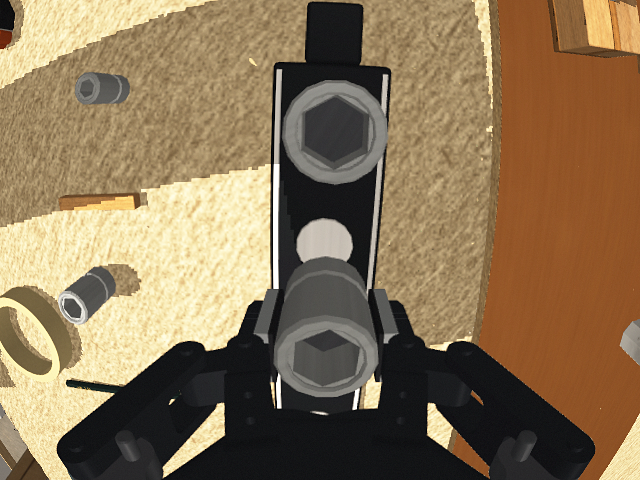

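The large socket stands centred on disc 0, with its rim at (335,132). Disc 1 is where predicted (top edge v=218) and the medium socket sits about 0.5–1 mm back in the hand. I'm lowering it.

>>> drive_tool --plan '[{"x":-0.015,"y":0,"z":0.5,"ax":0,"ay":0,"az":0,"hand":30},{"x":-0.015,"y":0,"z":0.9,"ax":0,"ay":0,"az":0,"hand":30},{"x":-0.015,"y":0,"z":1.15,"ax":0,"ay":0,"az":0,"hand":30},{"x":-0.015,"y":0,"z":1.23,"ax":0,"ay":0,"az":0,"hand":30},{"x":-0.015,"y":0,"z":1.26,"ax":0,"ay":0,"az":0,"hand":30},{"x":-0.015,"y":0,"z":1.27,"ax":0,"ay":0,"az":0,"hand":30},{"x":-0.015,"y":0,"z":1.27,"ax":0,"ay":0,"az":0,"hand":30},{"x":-0.015,"y":0,"z":1.27,"ax":0,"ay":0,"az":0,"hand":30}]'

```text
clock: 9.05
eef_pos: [609.2, 111.0, 26.1]
tcp_rot: [3.14, -0.0, 1.564]
contact_force: [0.1, 0.9, 2.4]
opening: 0.426
grasp_force: 40.9
```

>>> drive_tool --plan '[{"x":0,"y":0,"z":0,"ax":0,"ay":0,"az":0,"hand":38},{"x":0,"y":0,"z":0,"ax":0,"ay":0,"az":0,"hand":60},{"x":0,"y":0,"z":0,"ax":0,"ay":0,"az":0,"hand":60},{"x":0,"y":0,"z":0,"ax":0,"ay":0,"az":0,"hand":60},{"x":0,"y":0,"z":-0.6,"ax":0,"ay":0,"az":0,"hand":60},{"x":0,"y":0,"z":-1.4,"ax":0,"ay":0,"az":0,"hand":60},{"x":0,"y":0,"z":-2.0,"ax":0,"ay":0,"az":0,"hand":50},{"x":0,"y":0,"z":-2.0,"ax":0,"ay":0,"az":0,"hand":50}]'

```text
clock: 9.85
eef_pos: [611.4, 111.4, 129.8]
tcp_rot: [3.134, -0.001, 1.564]
contact_force: [0.8, 0.5, -0.1]
opening: 0.584
grasp_force: 0.0
```

Run:
```python
from h import *
s=monitor.sense();print(s["eef_pos"],s["opening"])
go(432.5,75.3,115,np.pi/2)
```

```text
[611.37975587 111.36610737 129.84110394] 0.584010152345822
shift [-0.745 -3.575  0.27 ] turn [ 0.069 -0.013 -0.061] t 9.85 q [ 0.18  0.45  1.73 -0.    0.95  0.18]
```

>>> drive_tool --plan '[{"x":-0.2,"y":-0.8,"z":0,"ax":0,"ay":0,"az":0,"hand":50},{"x":-0.4,"y":-1.7,"z":0,"ax":0,"ay":0,"az":0,"hand":50},{"x":-0.6,"y":-2.6,"z":0,"ax":0,"ay":0,"az":0,"hand":50},{"x":-0.7,"y":-3.3,"z":0,"ax":0,"ay":0,"az":0,"hand":50},{"x":-0.73,"y":-3.55,"z":0.2,"ax":0,"ay":0,"az":0,"hand":50},{"x":-0.73,"y":-3.55,"z":0.2,"ax":0,"ay":0,"az":0,"hand":50},{"x":-0.73,"y":-3.55,"z":0.2,"ax":0,"ay":0,"az":0,"hand":50},{"x":-0.73,"y":-3.55,"z":0.2,"ax":0,"ay":0,"az":0,"hand":50}]'

```text
clock: 10.65
eef_pos: [432.3, 75.8, 115.5]
tcp_rot: [3.14, -0.0, 1.564]
contact_force: [0.3, 0.1, 0.3]
opening: 0.583
grasp_force: 0.0
```

Run:
```python
from h import *
s=monitor.sense();print(s["eef_pos"],s["opening"])
c=imaging.camera_info("wrist")
im=imaging.grab_frame("wrist")[:,:,::-1]
cv2.imwrite("pics/w5.png", cv2.resize(im[120:420,150:500],None,fx=2,fy=2))
print(circ("wrist",[432.5,75.3,46],14,c),circ("wrist",[432.5,75.3,0],14,c))
go(432.5,75.3,8,np.pi/2)
```

```text
[432.33038243  75.76555417 115.54939325] 0.5834729721322998
[302.7 348.4 227.  269.7] [306.2 344.6 207.5 244.2]
shift [-0.009  0.004  2.15 ] turn [ 0.009 -0.002 -0.061] t 10.7 q [ 0.17  0.23  2.12 -0.    0.79  0.18]
```

View pics/w5.png

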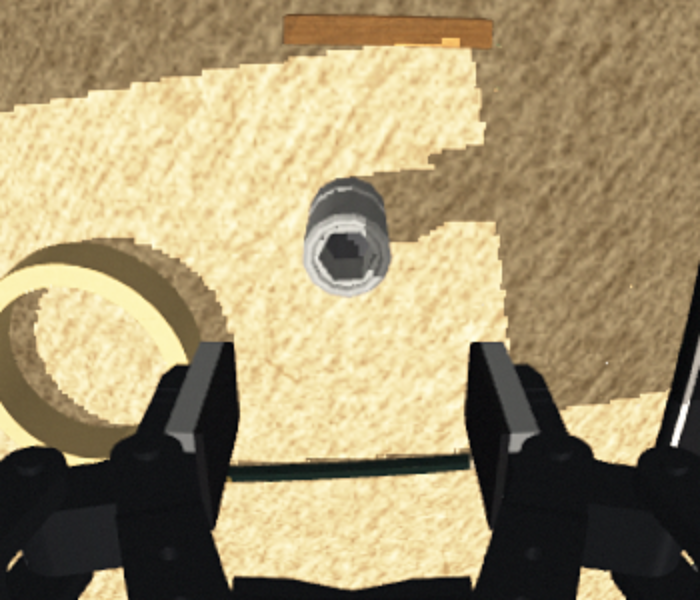

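The small socket's rim is at (324,247.5), within 1 mm of the prediction, and there is clear bench on both sides. I'm grasping it.

>>> drive_tool --plan '[{"x":-0.01,"y":-0.01,"z":0.6,"ax":0,"ay":0,"az":0,"hand":50},{"x":-0.01,"y":-0.01,"z":1.3,"ax":0,"ay":0,"az":0,"hand":50},{"x":-0.01,"y":-0.01,"z":1.9,"ax":0,"ay":0,"az":0,"hand":50},{"x":-0.01,"y":-0.01,"z":2.12,"ax":0,"ay":0,"az":0,"hand":50},{"x":-0.01,"y":-0.01,"z":2.12,"ax":0,"ay":0,"az":0,"hand":40},{"x":-0.01,"y":-0.01,"z":2.12,"ax":0,"ay":0,"az":0,"hand":22},{"x":-0.01,"y":-0.01,"z":2.12,"ax":0,"ay":0,"az":0,"hand":22},{"x":-0.01,"y":-0.01,"z":2.12,"ax":0,"ay":0,"az":0,"hand":22}]'

```text
clock: 11.5
eef_pos: [431.2, 75.2, 10.3]
tcp_rot: [3.14, -0.0, 1.564]
contact_force: [0.2, 0.5, -1.5]
opening: 0.318
grasp_force: 39.4
```

Run:
```python
from h import *
s=monitor.sense();print(s["eef_pos"],s["opening"],s["grasp_force"])
go(605.5,29.6,110,np.pi/2)
```

```text
[431.19189464  75.17306748  10.33791848] 0.3178350270708346 39.357009530067444
shift [-0.888  3.496 -1.986] turn [ 0.02  -0.003 -0.062] t 11.5 q [0.17 0.43 2.18 0.   0.53 0.18]
```

>>> drive_tool --plan '[{"x":0,"y":0,"z":-0.7,"ax":0,"ay":0,"az":0,"hand":22},{"x":-0.1,"y":0.2,"z":-1.5,"ax":0,"ay":0,"az":0,"hand":22},{"x":-0.4,"y":0.9,"z":-1.8,"ax":0,"ay":0,"az":0,"hand":22},{"x":-0.7,"y":1.8,"z":-1.8,"ax":0,"ay":0,"az":0,"hand":22},{"x":-0.87,"y":2.6,"z":-1.8,"ax":0,"ay":0,"az":0,"hand":22},{"x":-0.87,"y":3.2,"z":-1.8,"ax":0,"ay":0,"az":0,"hand":22},{"x":-0.87,"y":3.48,"z":-1.7,"ax":0,"ay":0,"az":0,"hand":22},{"x":-0.87,"y":3.48,"z":-1.6,"ax":0,"ay":0,"az":0,"hand":22}]'

```text
clock: 12.3
eef_pos: [605.3, 30.4, 89.4]
tcp_rot: [3.14, -0.0, 1.564]
contact_force: [-0.0, -0.2, -0.8]
opening: 0.316
grasp_force: 39.8
```

>>> drive_tool --plan '[{"x":0,"y":0,"z":0,"ax":0,"ay":0,"az":0,"hand":22},{"x":0,"y":0,"z":0,"ax":0,"ay":0,"az":0,"hand":22},{"x":0,"y":0,"z":0,"ax":0,"ay":0,"az":0,"hand":22}]'

```text
clock: 12.6
eef_pos: [602.8, 30.6, 89.4]
tcp_rot: [-3.141, 0.0, 1.565]
contact_force: [0.7, -0.0, -1.4]
opening: 0.314
grasp_force: 39.8
```

Run:
```python
from h import *
s=monitor.sense();print(s["eef_pos"],s["opening"],s["grasp_force"])
c=imaging.camera_info("wrist")
im=imaging.grab_frame("wrist")
cv2.imwrite("pics/w6.png", im[:,:,::-1])
print("d2",circ("wrist",[605.7,29.4,14],18,c),"med top on d1",circ("wrist",[609.6,110.5,67],18.5,c))
x,y,z=s["eef_pos"]; print("sock foot/top",circ("wrist",[x,y,z-10.3],14,c),circ("wrist",[x,y,z+35.7],14,c))
go(605.5,29.6,24.3,np.pi/2)
```

```text
[602.84588359  30.61894571  89.36463337] 0.3135116227393385 39.76626455783844
d2 [301.4 358.7 219.  272.6] med top on d1 [297.6 381.9  73.6 156.5]
sock foot/top [295.4 355.7 266.  319.1] [286.1 364.8 320.6 382.5]
shift [-0.02   0.047  1.304] turn [-0.003  0.    -0.058] t 12.65 q [0.05 0.49 1.79 0.   0.87 0.05]
```

View pics/w6.png

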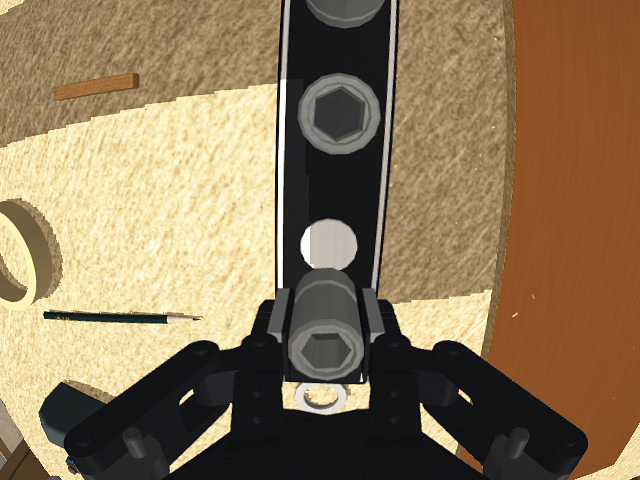

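The medium socket is centred on disc 1, with its rim at (339,114). Disc 2 is at u 301–358 as predicted, and the small socket is centred in the hand. I'm lowering it.

>>> drive_tool --plan '[{"x":-0.02,"y":0.05,"z":0.5,"ax":0,"ay":0,"az":0,"hand":22},{"x":-0.02,"y":0.05,"z":0.9,"ax":0,"ay":0,"az":0,"hand":22},{"x":-0.02,"y":0.05,"z":1.15,"ax":0,"ay":0,"az":0,"hand":22},{"x":-0.02,"y":0.05,"z":1.25,"ax":0,"ay":0,"az":0,"hand":22},{"x":-0.02,"y":0.05,"z":1.29,"ax":0,"ay":0,"az":0,"hand":22},{"x":-0.02,"y":0.05,"z":1.3,"ax":0,"ay":0,"az":0,"hand":22},{"x":-0.02,"y":0.05,"z":1.3,"ax":0,"ay":0,"az":0,"hand":22},{"x":-0.02,"y":0.05,"z":1.3,"ax":0,"ay":0,"az":0,"hand":22}]'

```text
clock: 13.45
eef_pos: [607.0, 29.4, 25.0]
tcp_rot: [3.14, -0.0, 1.564]
contact_force: [-0.5, 0.3, -1.0]
opening: 0.314
grasp_force: 39.8
```

>>> drive_tool --plan '[{"x":0,"y":-0.02,"z":0.01,"ax":0,"ay":0,"az":0,"hand":22},{"x":0,"y":-0.02,"z":0.01,"ax":0,"ay":0,"az":0,"hand":29},{"x":0,"y":-0.02,"z":0.01,"ax":0,"ay":0,"az":0,"hand":50},{"x":0,"y":-0.02,"z":0.01,"ax":0,"ay":0,"az":0,"hand":50},{"x":0,"y":-0.02,"z":-0.6,"ax":0,"ay":0,"az":0,"hand":50},{"x":0,"y":-0.02,"z":-1.4,"ax":0,"ay":0,"az":0,"hand":50},{"x":0,"y":-0.02,"z":-2.0,"ax":0,"ay":0,"az":0,"hand":50},{"x":0,"y":-0.02,"z":-2.2,"ax":0,"ay":0,"az":0,"hand":45}]'

```text
clock: 14.25
eef_pos: [607.4, 29.5, 137.8]
tcp_rot: [3.137, -0.0, 1.564]
contact_force: [0.3, 0.3, 0.2]
opening: 0.528
grasp_force: 0.0
```

Run:
```python
from h import *
s=monitor.sense();print(s["eef_pos"],s["opening"])
go(470.6,217.8,115,np.pi/2)
```

```text
[607.41817813  29.4909812  137.75707921] 0.5279672780230511
shift [ 3.749 -2.763  0.442] turn [ 0.048 -0.002 -0.061] t 14.25 q [ 0.05  0.43  1.75 -0.    0.96  0.05]
```

>>> drive_tool --plan '[{"x":0.5,"y":-0.6,"z":0,"ax":0,"ay":0,"az":0,"hand":45},{"x":1.2,"y":-1.1,"z":0,"ax":0,"ay":0,"az":0,"hand":45},{"x":1.9,"y":-1.7,"z":0,"ax":0,"ay":0,"az":0,"hand":45},{"x":2.6,"y":-2.2,"z":0,"ax":0,"ay":0,"az":0,"hand":45},{"x":3.3,"y":-2.6,"z":0.2,"ax":0,"ay":0,"az":0,"hand":45},{"x":3.73,"y":-2.76,"z":0.4,"ax":0,"ay":0,"az":0,"hand":45},{"x":3.73,"y":-2.76,"z":0.4,"ax":0,"ay":0,"az":0,"hand":45},{"x":3.73,"y":-2.76,"z":0.4,"ax":0,"ay":0,"az":0,"hand":45}]'

```text
clock: 15.05
eef_pos: [468.3, 216.8, 113.7]
tcp_rot: [-3.141, 0.001, 1.566]
contact_force: [-0.9, -0.7, 0.8]
opening: 0.53
grasp_force: 0.0
```

Run:
```python
from h import *
s=monitor.sense();print(s["eef_pos"],s["opening"])
c=imaging.camera_info("wrist")
im=imaging.grab_frame("wrist")[:,:,::-1]
cv2.imwrite("pics/w7.png", cv2.resize(im[120:420,150:500],None,fx=2,fy=2))
print(circ("wrist",[470.6,217.8,40],10,c),circ("wrist",[470.6,217.8,0],10,c))
go(470.6,217.8,7,np.pi/2)
```

```text
[468.27391601 216.78291225 113.71188121] 0.5296755581371377
[313.2 345.4 228.7 258.9] [315.  342.6 211.5 237.9]
shift [0.03  0.037 2.14 ] turn [-0.004  0.005 -0.057] t 15.1 q [ 0.43  0.34  1.97 -0.    0.84  0.44]
```

View pics/w7.png

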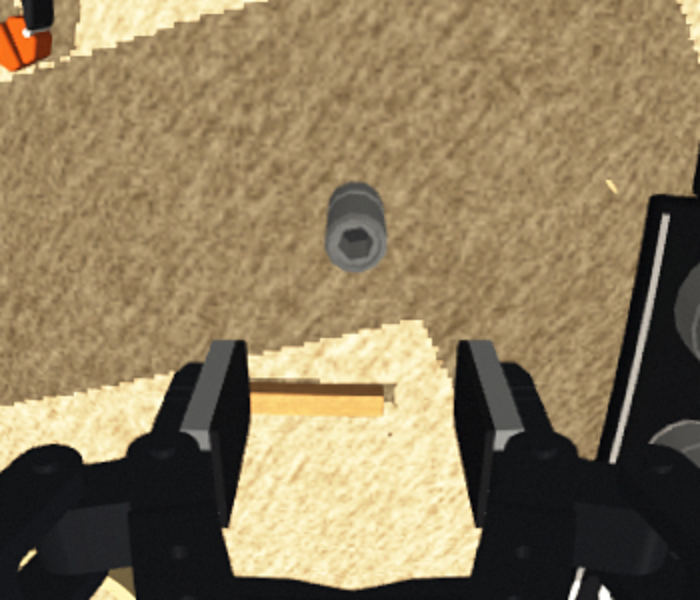

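The tiny socket's rim is at (328,241.5), about 1 mm off in y, so I'm correcting for that and grasping it.

>>> drive_tool --plan '[{"x":0.035,"y":0.03,"z":0.6,"ax":0,"ay":0,"az":0,"hand":45},{"x":0.035,"y":0.03,"z":1.3,"ax":0,"ay":0,"az":0,"hand":45},{"x":0.035,"y":0.03,"z":1.9,"ax":0,"ay":0,"az":0,"hand":45},{"x":0.035,"y":0.03,"z":2.12,"ax":0,"ay":0,"az":0,"hand":45},{"x":0.035,"y":0.03,"z":2.12,"ax":0,"ay":0,"az":0,"hand":35},{"x":0.035,"y":0.03,"z":2.12,"ax":0,"ay":0,"az":0,"hand":14},{"x":0.035,"y":0.03,"z":2.12,"ax":0,"ay":0,"az":0,"hand":14},{"x":0.035,"y":0.03,"z":2.12,"ax":0,"ay":0,"az":0,"hand":14}]'

```text
clock: 15.9
eef_pos: [471.1, 218.8, 9.6]
tcp_rot: [3.14, -0.001, 1.564]
contact_force: [0.4, 0.2, 0.4]
opening: 0.223
grasp_force: 39.0
```

Run:
```python
from h import *
s=monitor.sense();print(s["eef_pos"],s["opening"],s["grasp_force"])
go(601.3,-52.6,90,np.pi/2)
```

```text
[471.13521639 218.84786106   9.55076353] 0.22329619326374134 39.00595843791962
shift [-5.41   2.642 -1.609] turn [ 0.019 -0.009 -0.062] t 15.9 q [ 0.43  0.51  2.01 -0.    0.62  0.44]
```

>>> drive_tool --plan '[{"x":0,"y":0,"z":-0.7,"ax":0,"ay":0,"az":0,"hand":14},{"x":-0.2,"y":0,"z":-1.5,"ax":0,"ay":0,"az":0,"hand":14},{"x":-0.9,"y":0.1,"z":-2.1,"ax":0,"ay":0,"az":0,"hand":14},{"x":-1.8,"y":0.3,"z":-2.4,"ax":0,"ay":0,"az":0,"hand":14},{"x":-2.7,"y":0.7,"z":-2.4,"ax":0,"ay":0,"az":0,"hand":14},{"x":-3.6,"y":1.1,"z":-2.4,"ax":0,"ay":0,"az":0,"hand":14},{"x":-4.4,"y":1.6,"z":-2.4,"ax":0,"ay":0,"az":0,"hand":14},{"x":-5.1,"y":2.1,"z":-2.4,"ax":0,"ay":0,"az":0,"hand":14}]'

```text
clock: 16.7
eef_pos: [574.4, -39.4, 129.5]
tcp_rot: [3.14, 0.0, 1.564]
contact_force: [0.8, 0.8, 0.2]
opening: 0.22
grasp_force: 39.2
```

>>> drive_tool --plan '[{"x":-0.3,"y":0.5,"z":0.2,"ax":0,"ay":0,"az":0,"hand":14},{"x":-0.3,"y":0.53,"z":0.8,"ax":0,"ay":0,"az":0,"hand":14},{"x":-0.3,"y":0.53,"z":0.8,"ax":0,"ay":0,"az":0,"hand":14},{"x":-0.3,"y":0.53,"z":0.8,"ax":0,"ay":0,"az":0,"hand":14},{"x":-0.3,"y":0.53,"z":0.8,"ax":0,"ay":0,"az":0,"hand":14},{"x":-0.3,"y":0.53,"z":0.8,"ax":0,"ay":0,"az":0,"hand":14}]'

```text
clock: 17.3
eef_pos: [600.4, -51.8, 89.8]
tcp_rot: [3.14, 0.0, 1.565]
contact_force: [-0.5, 0.5, 0.3]
opening: 0.217
grasp_force: 39.2
```

Run:
```python
from h import *
s=monitor.sense();print(s["eef_pos"],s["opening"],s["grasp_force"])
c=imaging.camera_info("wrist")
im=imaging.grab_frame("wrist")
cv2.imwrite("pics/w8.png", im[:,:,::-1])
print("d3",circ("wrist",[601.4,-52.6,14],18,c),"small top on d2",circ("wrist",[605.7,29.4,60],14,c))
x,y,z=s["eef_pos"]; print("sock foot/top",circ("wrist",[x,y,z-9.6],10,c),circ("wrist",[x,y,z+30.4],10,c))
go(601.3,-52.6,23.5,np.pi/2)
```

```text
[600.43150837 -51.83579932  89.7525353 ] 0.2172276914462662 39.24052119255066
d3 [298.1 355.4 218.  271.7] small top on d2 [305.3 366.5  81.9 142.1]
sock foot/top [303.8 347.1 274.7 312.7] [298.5 352.9 322.2 365.7]
shift [-0.013  0.016  1.322] turn [ 0.016  0.001 -0.054] t 17.35 q [-0.09  0.48  1.79  0.    0.86 -0.08]
```

View pics/w8.png

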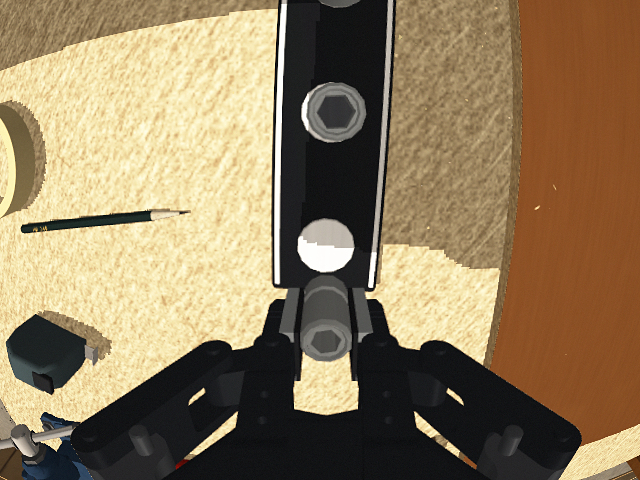

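The small socket is centred on disc 2, with its rim at (334,112). Disc 3 is at u 298–355, v 218–272 as predicted, and the tiny socket is centred in the hand. I'm lowering it.

>>> drive_tool --plan '[{"x":-0.02,"y":0.01,"z":0.5,"ax":0,"ay":0,"az":0,"hand":14},{"x":-0.02,"y":0.01,"z":0.9,"ax":0,"ay":0,"az":0,"hand":14},{"x":-0.02,"y":0.01,"z":1.15,"ax":0,"ay":0,"az":0,"hand":14},{"x":-0.02,"y":0.01,"z":1.27,"ax":0,"ay":0,"az":0,"hand":14},{"x":-0.02,"y":0.01,"z":1.31,"ax":0,"ay":0,"az":0,"hand":14},{"x":-0.02,"y":0.01,"z":1.32,"ax":0,"ay":0,"az":0,"hand":14},{"x":-0.02,"y":0.01,"z":1.32,"ax":0,"ay":0,"az":0,"hand":14},{"x":-0.02,"y":0.01,"z":1.32,"ax":0,"ay":0,"az":0,"hand":14}]'

```text
clock: 18.15
eef_pos: [600.5, -53.2, 23.4]
tcp_rot: [3.141, -0.0, 1.564]
contact_force: [-3.6, 0.7, 7.6]
opening: 0.218
grasp_force: 40.0
```

>>> drive_tool --plan '[{"x":0,"y":0,"z":-0.01,"ax":0,"ay":0,"az":0,"hand":14},{"x":0,"y":0,"z":-0.01,"ax":0,"ay":0,"az":0,"hand":21},{"x":0,"y":0,"z":-0.01,"ax":0,"ay":0,"az":0,"hand":45},{"x":0,"y":0,"z":-0.01,"ax":0,"ay":0,"az":0,"hand":45},{"x":0,"y":0,"z":-0.6,"ax":0,"ay":0,"az":0,"hand":45},{"x":0,"y":0,"z":-1.4,"ax":0,"ay":0,"az":0,"hand":45},{"x":0,"y":0,"z":-2.2,"ax":0,"ay":0,"az":0,"hand":45},{"x":0,"y":0,"z":-2.6,"ax":0,"ay":0,"az":0,"hand":45}]'

```text
clock: 18.95
eef_pos: [602.1, -53.5, 155.8]
tcp_rot: [3.137, 0.0, 1.564]
contact_force: [1.1, 0.2, -0.4]
opening: 0.524
grasp_force: 0.0
```

>>> drive_tool --plan '[{"x":0,"y":-0.9,"z":0,"ax":0,"ay":0,"az":0,"hand":45},{"x":0,"y":-1.8,"z":0,"ax":0,"ay":0,"az":0,"hand":45},{"x":0,"y":-2.7,"z":0,"ax":0,"ay":0,"az":0,"hand":45},{"x":0,"y":-3.5,"z":0,"ax":0,"ay":0,"az":0,"hand":45},{"x":0,"y":-4,"z":0,"ax":0,"ay":0,"az":0,"hand":45},{"x":0,"y":-4,"z":0,"ax":0,"ay":0,"az":0,"hand":45}]'

```text
clock: 19.55
eef_pos: [396.8, -51.8, 152.0]
tcp_rot: [-3.139, -0.0, 1.564]
contact_force: [0.5, -0.5, 0.2]
opening: 0.526
grasp_force: 0.0
```

Run:
```python
from h import *
s=monitor.sense();print(s["eef_pos"],s["clock"])
im=imaging.grab_frame("top")[:,:,::-1]
a=cv2.resize(im[200:270,225:435],None,fx=3.8,fy=3.8,interpolation=cv2.INTER_CUBIC)
im2=imaging.grab_frame("scene")[:,:,::-1]
b=cv2.resize(im2[190:320,225:485],(798,399)); 
import numpy as np
cv2.imwrite("pics/end.png",np.vstack([a[:190],a[190:],b[:330]])[:, :798] if a.shape[1]==798 else a)
for P,rr in (([613.7,184.9,74],23),([609.6,110.5,67],18.5),([605.7,29.4,60],14),([601.4,-52.6,54],10)):
    print(((circ("top",P,rr,imaging.camera_info("top"))-[225,225,200,200]+.4)*3.8).round(1))
```

```text
[396.7925094  -51.81893984 151.96917997] 19.55
[124.3 216.6  44.1 134.5]
[282.7 355.7  68.  140.2]
[450.7 505.8  91.6 145.5]
[616.7 655.5 114.  152.4]
```

View pics/end.png

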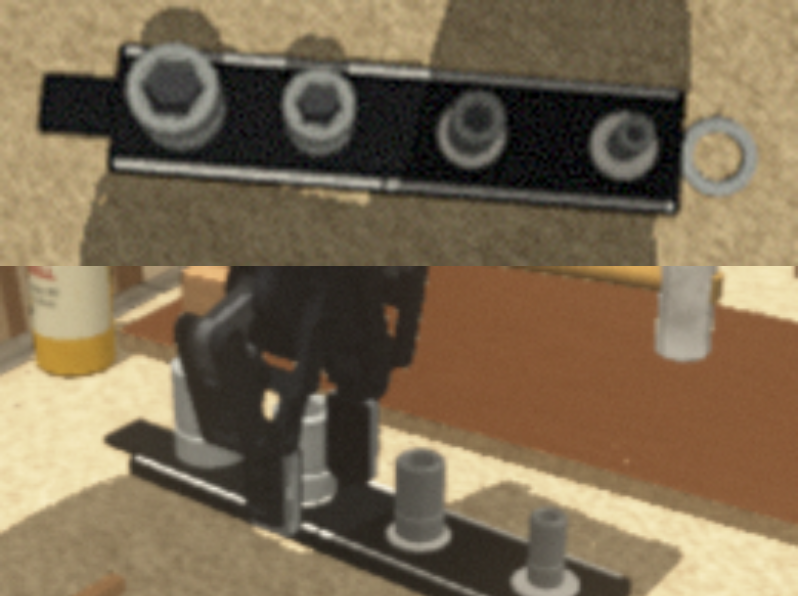

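All four sockets stand upright on their discs and growing away from the ring, with the tiny one at u≈634, the small at 477, the medium at 319 and the large at 172. These match the predicted outlines, so I'm handing in.

```bash
python3 -c "
from rig import r
print(r.sign_off())"
```

```text
the job is handed in; nothing more can be done
None
```

The job is handed in: all four sockets stand upright on their discs, smallest next to the ring and largest farthest from it, each centred to about 1 mm in the last pictures, at 19.6 s on the robot clock.

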